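Take a contact reading on a tilted plate with a hand-held surface probe

ROBOT

A 6-joint arm with a two-finger parallel gripper is mounted at the origin on a cart in front of the work surface, level with it; the furniture and walls round the work are solid. World frame = base frame: x ahead of the robot, y to its left, z up, the work surface at z = 0. Lengths are in mm, angles in rad, forces in N, time in s.
With the tool pointing down it reaches from about 325 to 775 mm from the base axis. Payload 9.3 kg.
Tool frame: the origin (TCP) lies at the very end of the fingers, on their centre line; the grasp point (between the pads) lies 19 mm behind it (manip.hold_point_z is the z of the grasp point in the tool frame, in mm); z points along the fingers, y is the line along which they close (so a half turn about z gives the same grasp; the last joint's range is limited). The gripper opens to 85 mm and grips with 20 to 120 N. Pads are 22 mm wide; open, the fingers measure 114 mm over their backs; the gripper's body (76 mm by 85 mm) begins 54 mm behind the grasp point. The pads swing forward as they close: fully open they stand 13 mm farther back than shut.
Start: joints at [1.02, 0.259, 0.021, 1.334, 0, 1.418], TCP at [213.066, 507.05, 231.279] pointing down, gripper open.
Joint ranges: [-3.04, 3.04], [-0.91, 1.82], [-1.04, 1.36], [-1.92, 1.95], [-1.52, 1.45], [-3.14, 3.14]. Speed limits (rad/s): [2.22, 2.22, 2.79, 3.14, 3.14, 3.14].

INTERFACE

Orientations are given as a rotation vector (axis times angle).
In Python, from station import status, imaging, job, spotter, manip gives the robot as it stands.
- The arm moves only by the shell command python3 -m jog 'ROWS' [FORCE]. ROWS is JSON, a list of rows, each an object with "delta_pos": the shift along the tool's x, y, z in m, a list of three; "spin": the turn about the tool's z in rad; "claw": the finger opening in m, from 0 to 0.0854. In form: [{"delta_pos": [x, y, z], "spin": spin, "claw": claw}, ...]. A call has exactly 5 rows; each row is the pose to reach, as a shift and turn from the pose commanded when the call began, along the tool's axes at that moment; what a row does not reach only later rows make up. A row lasts 1/8 s, in which the tool goes at most 62.5 mm and 10.7 degrees, less where a joint would pass 70% of its speed; a pose out of reach is approached as far as the arm can. A call with a gripper value outside its range is refused whole. The fingers move at their own pace and stop on an object; FORCE is the grip in N (left out, the last holds). Time passes only in rows, so rows that repeat a pose let the fingers close, or fill a call up. It gives the time, the measured TCP pose, the force, the opening and the grip force at its end, in the units of the state.
- status.sense(): the state, without advancing time (a new reading comes with each control period).
- imaging.snapshot(name): name is "scene" or "top"; returns a dict with "frame" (420x560x3 uint8, red, green, blue), "fov_y" (degrees; the focal length in pixels is half the picture's height over the tangent of half this angle, whatever the lens; pixels are square), "cx", "cy" (the principal point, pixels), "T" (4x4, takes a point from camera to world coordinates). Camera axes: x right, y down, z forward; pixel columns grow to the right and rows downward; lengths in mm; the calibration is good to about 2 mm. A picture is of the moment at which its call begins. There is no depth.
- job.hand_in(): hands the job in; it is judged then, once.
Trained networks look in the newest picture that a camera, given by its name, has taken for a name from the list of things; names that differ only in an ending like _2 or _b are one class to them, and where a whole thing is asked for, a point or a joint stands for the part that bears it (a point fixed in the world has none). Each returns a list of dicts, best first, with "p" (0 to 1); they miss things now and then, are a little off and sometimes report something else, mostly with a low value. They report only what shows in the picture. A call takes as long as a camera call. They do not tell look-alikes from the thing itself.
- spotter.find_in(label, camera): "point" ([x, y, z] in mm, in the coordinates of the camera as it stood for that picture, good to about 4 mm: the middle of the surface that is visible of it).
The state is a dict: "clock": time; "joint_positions": joint angles; "qd": joint speeds; "joint_efforts": joint torques, N m; "eef_pos": TCP position; "tool_rot": TCP orientation; "contact_force": force on the tool from outside, world axes, zero at the start; "ft_torque": the same for the moment, N m; "finger_gap": finger opening in mm; "gripper_force": force on a finger pad.
Only numpy, scipy, OpenCV 4.12 (cv2) and the standard library are available. Lean on these libraries where they do the work, as an engineer would, in place of code of your own. Each camera call takes 0.05 s, during which the arm holds its last target. There are 200 camera calls.

TASK

Lift the hand-held surface probe out of its forked rest, press its sprung tip square and centred onto the raised metal disc of the tilted plate with a gentle, steady push of about 5 newtons, and hold it there still for two seconds. Then hang the probe back upright in the fork, let go, and leave the other things on the table where they are.

Things in the scene. Friction and masses are not known exactly. Their poses are not given: they have to be found in the camera images.
- probe: hand-held surface probe, 190 mm, 0.17 kg, hanging tip down. Origin at the end of the tip, z up along the probe. Brass tip, 13 mm diameter, sprung: gives up to 8 mm along z, 1.5 N at first and 1 N more per mm, then hard. Shaft 12 mm diameter (z 28 to 110), flange 44 mm diameter (z 110 to 116) resting on the fork
- probe_grip (a point): middle of the probe's square black handle, 155 mm from the tip end on the probe's z axis: the place to grip from above. Handle 24 x 24 mm, sides along the probe's x and y, from 39 mm below to 35 mm above this point
- rest: fixed forked rest: base plate 120 x 100 mm, post at its rear (+x), grey fork on top. Origin on the bench below the middle of the slot, z up; slot along x, 20 mm wide, open to -x. Fork top at z 135 mm; 4 mm lips on the prong ends (x -30 to -36). Probe hung in place: its origin at x 0, y 0, z 25 mm here, let in from straight above or through the open end
- plate: grey plate 92 x 90 x 16 mm between the cheeks of a fixed station (base 120 x 110 mm), tilted to the station's front (robot side) by 0.35 to 0.75 rad; it stays so. Origin at its centre, 85 mm above the bench, z square out of the upper face (face at z 8), y along the axle. Disc of bare metal, 36 mm diameter, at x 0, y 0: top anywhere from z 10 to 32 mm, not measured, to be felt; firm
- amber_bottle: bystander: capped brown glass bottle, 56 mm diameter, 105 mm tall; origin under its centre
- beaker: bystander: small glass beaker, 46 x 52 x 58 mm; origin under its centre
- petri: bystander: petri dish, 89 mm diameter, 15 mm tall; origin under its centre
- bench_timer: bystander: flat bench timer, 66 x 68 x 18 mm; origin under its centre
- slides: bystander: small white carton, 31 x 82 x 32 mm; origin under its centre
There are look-alikes about, which are no part of the job. There is more than one size of the probe; the one meant has the size given above.

How it is judged (in metres and radians):
On the way, in this order (a step that is already met when the one before it is completed fails the run):
1. the probe is lifted out of the fork (z of probe in the frame of rest above 0.045 m), for 0.1 s.
2. the probe's tip is pressed on the disc with 3 to 7 N, within 12 mm of its centre, within 0.14 rad of square to the plate and still (under 20 mm/s), for 1.5 s (contact force between probe and plate between 3 and 7 N and x of probe in the frame of plate between -0.012 and 0.012 m and y of probe in the frame of plate between -0.012 and 0.012 m and angle between the z axis of probe and the z axis of plate, either way round below 0.14 rad and linear speed of probe below 0.02 m/s), for 1.5 s.
At the end, for the whole second after the job is handed in: the probe hangs at rest and upright (within 0.08 rad) in the fork, its origin within 10 mm of the slot's middle along x and y and within 4 mm of its hanging height of 25 mm (x of probe in the frame of rest between -0.01 and 0.01 m and y of probe in the frame of rest between -0.01 and 0.01 m and z of probe in the frame of rest between 0.021 and 0.029 m and angle between probe's own z axis and vertical below 0.08 rad and linear speed of probe below 0.02 m/s); the robot touches nothing.
It fails at once if the probe pushes on the plate with more than 15 N (contact force between probe and plate above 15 N).
It fails at once if a bystander (amber bottle, beaker, petri dish, timer, white carton) is moved by more than 30 mm (distance of any of amber_bottle, beaker, petri, bench_timer, slides from where it was at the start of the episode above 0.03 m).
It also fails if it takes over 54 s, if anything falls off the work surface, if the arm or the gripper's body presses on something with over 40 N, if the wrist force passes 120 N, or if a joint passes its speed limit or range.

## Working session

There is one attempt and no reset: what is moved stays moved. The work goes in short steps, Python scripts to look and compute and a shell command to move; the robot and the scene stay as the last step left them, time stands still between calls to the robot, and variables do not carry over. Pictures are saved under pics/ and viewed, at most 10 in all, crops included, and the job is handed in when it is done.

```bash
ls; mkdir -p pics; python3 - <<'E'
from station import status, imaging, job, spotter, manip
import cv2,numpy as np
s=status.sense();print({k:np.round(v,3).tolist() for k,v in s.items()},manip.hold_point_z)
for n in("scene","top"):
    f=imaging.snapshot(n);cv2.imwrite(f"pics/{n}0.png",f["frame"][:,:,::-1])
    print(n,f["fov_y"],f["cx"],f["cy"],np.round(f["T"],3).tolist())
    T=np.array(f["T"])
    for l in["probe","probe_grip","rest","plate","amber_bottle","beaker","petri","bench_timer","slides"]:
        for d in spotter.find_in(l,n)[:4]:
            p=np.array(d["point"]);w=T[:3,:3]@p+T[:3,3]
            fl=210/np.tan(np.radians(f["fov_y"]/2))
            print(l,round(d["p"],2),w.round(),(p[:2]/p[2]*fl+[f["cx"],f["cy"]]).round())
E
```

```text
pics
{'clock': 0.0, 'joint_positions': [1.02, 0.259, 0.021, 1.334, 0.0, 1.418], 'qd': [0.003, -0.0, -0.0, -0.0, -0.001, -0.0], 'joint_efforts': [0.001, -55.565, 34.452, 0.014, -0.0, -0.0], 'eef_pos': [212.897, 506.801, 230.652], 'tool_rot': [-0.621, -3.079, 0.002], 'contact_force': [0.558, -0.014, 0.306], 'ft_torque': [-0.059, -0.005, -0.041], 'gripper_force': 0.0, 'finger_gap': 85.131} -18.700000000000003
scene 54.567013508016146 279.96874042565827 213.23683873376822 [[0.828, -0.409, 0.384, 187.42], [-0.56, -0.584, 0.588, -494.104], [-0.016, -0.702, -0.712, 779.25], [0.0, 0.0, 0.0, 1.0]]
probe 0.76 [641. 135. 186.] [294. 156.]
probe 0.7 [524. 244. 160.] [229. 159.]
probe_grip 0.77 [521. 243. 162.] [228. 159.]
probe_grip 0.62 [637. 136. 186.] [292. 156.]
rest 0.62 [542. 243.   9.] [241. 201.]
plate 0.72 [ 577. -180.   92.] [358. 282.]
plate 0.43 [522. 248. 163.] [228. 157.]
plate 0.19 [401.  32.  14.] [234. 275.]
amber_bottle 0.88 [683. -16.  62.] [344. 222.]
beaker 0.57 [566.  10.  39.] [298. 243.]
petri 0.62 [397.  34.  11.] [232. 276.]
bench_timer 0.64 [368. 283.  23.] [175. 214.]
slides 0.7 [ 376. -256.   27.] [299. 383.]
top 52.79530762554025 271.4483764332954 205.77835002848283 [[-0.015, -0.989, 0.145, 369.692], [-1.0, 0.015, 0.003, 19.905], [-0.005, -0.145, -0.989, 1162.386], [0.0, 0.0, 0.0, 1.0]]
probe 0.93 [638. 143. 207.] [219. 152.]
probe 0.9 [524. 249. 182.] [175. 203.]
probe_grip 0.96 [638. 150. 207.] [216. 152.]
probe_grip 0.87 [523. 248. 182.] [175. 203.]
rest 0.67 [529. 241.  13.] [192. 210.]
plate 0.78 [ 582. -174.   98.] [348. 183.]
amber_bottle 0.84 [690.  -2.  66.] [280. 147.]
beaker 0.56 [578.   9.  16.] [277. 191.]
petri 0.81 [404.  44.  12.] [265. 255.]
petri 0.56 [533. 242.  14.] [192. 209.]
petri 0.5 [523. 249. 180.] [175. 204.]
bench_timer 0.55 [366. 285.  14.] [175. 271.]
slides 0.89 [ 375. -252.   32.] [377. 264.]
```

```bash
python3 - <<'E'
import cv2,numpy as np
a=cv2.imread("pics/scene0.png");b=cv2.imread("pics/top0.png")
cv2.imwrite("pics/a1.png",cv2.resize(a[90:330,150:430],None,fx=2.5,fy=2.5,interpolation=cv2.INTER_CUBIC))
cv2.imwrite("pics/b1.png",cv2.resize(b[110:310,130:400],None,fx=2.9,fy=2.9,interpolation=cv2.INTER_CUBIC))
E
```

```text
(no output)
```

View pics/a1.png

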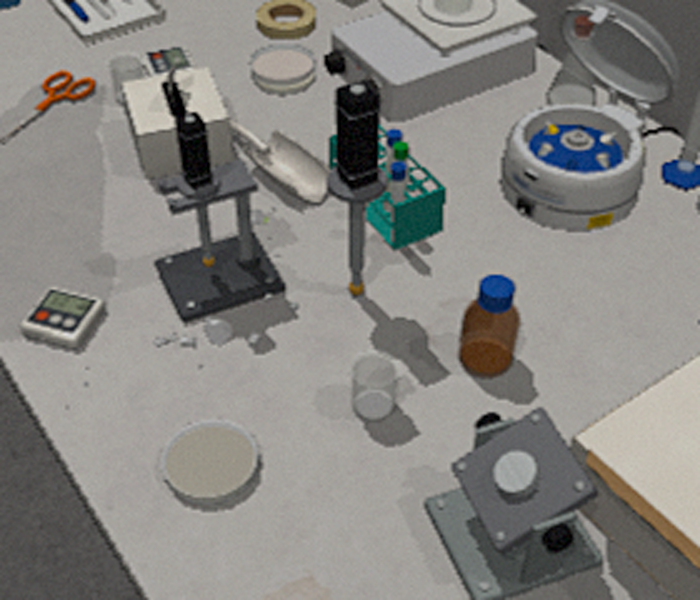

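View pics/b1.png

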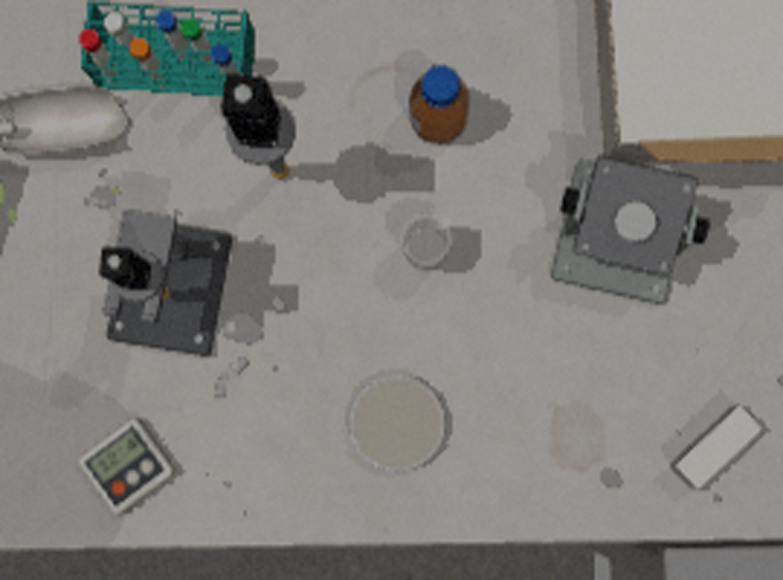

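The rest holds the smaller black-handled probe (scene px ≈ (227,150)). The larger one at scene px (293,145) stands free and is the look-alike. The one meant hangs in the fork, so I take (227,150). I'll enlarge it to confirm.

```bash
cat > tile.py <<'E'
import cv2,numpy as np
def tile(img,x0,y0,w,h,z):
    t=cv2.resize(img[y0:y0+h,x0:x0+w],None,fx=z,fy=z,interpolation=cv2.INTER_CUBIC)
    t=cv2.convertScaleAbs(t,alpha=1.5,beta=15)
    for i in range(0,w,10): cv2.putText(t,str(x0+i),(i*z,9),0,.33,(0,255,255),1);cv2.line(t,(i*z,10),(i*z,16),(0,255,255),1)
    for i in range(0,h,10): cv2.putText(t,str(y0+i),(0,i*z+4),0,.33,(0,255,0),1);cv2.line(t,(22,i*z),(28,i*z),(0,255,0),1)
    return t
E
python3 - <<'E'
import cv2,numpy as np
from tile import tile
a=cv2.imread("pics/scene0.png");b=cv2.imread("pics/top0.png")
cv2.imwrite("pics/c1.png",np.hstack([tile(b,158,176,56,60,7),tile(b,315,158,58,60,7)]))
cv2.imwrite("pics/c2.png",np.hstack([tile(a,205,120,65,100,6),tile(a,315,246,82,100,5)[:500] if 0 else cv2.copyMakeBorder(tile(a,315,250,80,90,5),0,150,0,0,0)]))
E
```

```text
(no output)
```

View pics/c1.png

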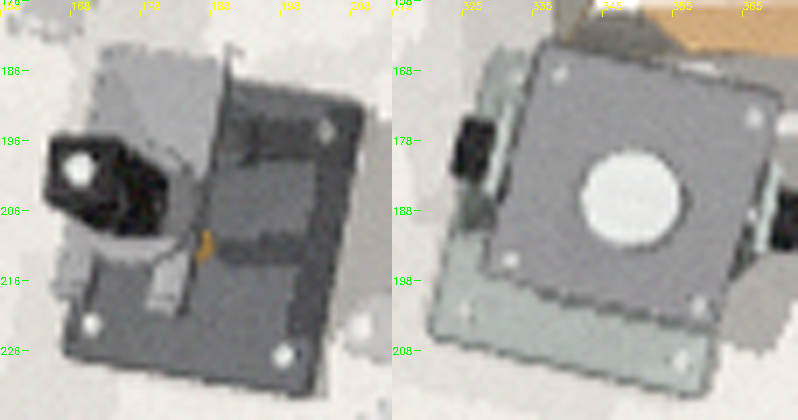

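View pics/c2.png

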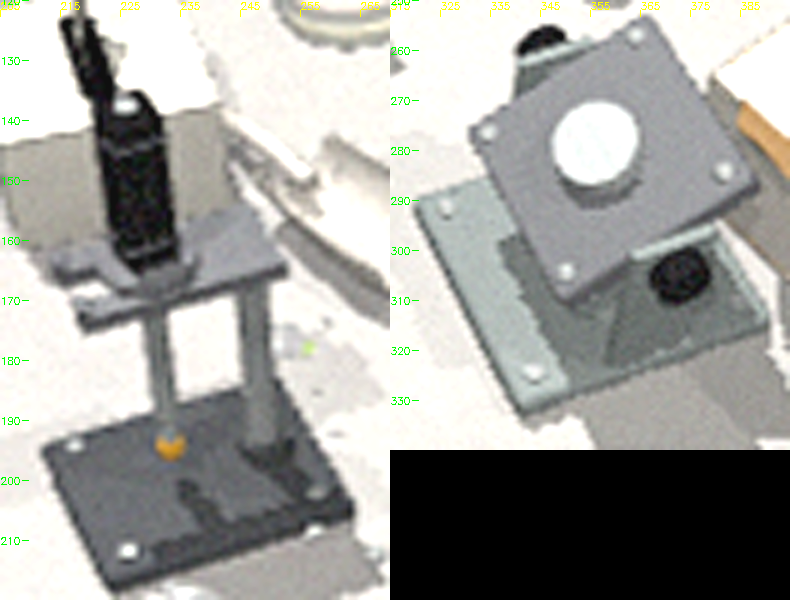

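c1 shows the rest's base screws, the handle-end dot at about (169,199) and the brass tip at about (187,210). c2 confirms that the small probe hangs in the fork (dot (225.6,137), tip (233,195)). Its handle-to-tip proportions suit 190 mm. The plate's four screws and its disc are clear in both views. Triangulating.

```bash
cat > geo.py <<'E'
import numpy as np
C={"scene":(54.567013508016146,279.96874,213.23684,[[0.828,-0.409,0.384,187.42],[-0.56,-0.584,0.588,-494.104],[-0.016,-0.702,-0.712,779.25]]),}
from station import imaging
def cams():
    return {n:imaging.snapshot(n) for n in("scene","top")}
def ray(f,p):
    fl=210/np.tan(np.radians(f["fov_y"]/2));T=np.array(f["T"])
    d=T[:3,:3]@np.array([(p[0]-f["cx"])/fl,(p[1]-f["cy"])/fl,1]);return T[:3,3],d/np.linalg.norm(d)
def tri(fs,ps):
    A=0;b=0;L=[]
    for f,p in zip(fs,ps):
        o,d=ray(f,p);M=np.eye(3)-np.outer(d,d);A=A+M;b=b+M@o;L.append((o,M))
    x=np.linalg.solve(A,b);return x,[round(float(np.linalg.norm(M@(x-o))),1) for o,M in L]
E
python3 - <<'E'
import numpy as np
from geo import *
f=cams();np.set_printoptions(suppress=True,precision=1)
def px(u,v,x0,y0,z,off=0): return ((u-off+.5)/z-.5+x0,(v+.5)/z-.5+y0)
t=lambda u,v:px(u,v,158,176,7); t2=lambda u,v:px(u,v,315,158,7,392)
s=lambda u,v:px(u,v,205,120,6); s2=lambda u,v:px(u,v,315,250,5,390)
R={}
for n,a,b in [("dot",t(80,168),s(126,105)),("tip",t(205,245),s(170,448)),("bFR",t(283,356),s(127,551)),("bFL",t(92,324),s(75,444)),("bBR",t(326,131),s(316,493)),
 ("prongR",t(172,313),s(85,328)),
 ("FL+",t2(560,73),s2(636,34)),("FR",t2(755,118),s2(724,171)),("NR",t2(698,306),s2(566,271)),("NL",t2(511,259),s2(488,132)),("disc",t2(631,197),s2(595,143))]:
    x,r=tri([f["top"],f["scene"]],[a,b]);R[n]=x;print(n,x,r)
print("axis",(R["dot"]-R["tip"]),np.linalg.norm(R["dot"]-R["tip"]))
for a,b in(("bFR","bFL"),("bBR","bFR")):
    d=R[a]-R[b];print(a,b,np.linalg.norm(d),np.arctan2(d[1],d[0]))
P=[R[k] for k in("FL+","FR","NR","NL")];c=np.mean(P,0)
ex=(P[0]+P[1]-P[2]-P[3]);ex/=np.linalg.norm(ex);ey=(P[0]+P[3]-P[1]-P[2]);ey/=np.linalg.norm(ey)
n=np.cross(ex,ey);n/=np.linalg.norm(n)
print("centre",c,"ex",ex.round(3),"ey",ey.round(3),"n",n.round(3),"dot",ex@ey,"tilt",np.arccos(n[2]),"yaw ey",np.arctan2(-ey[0],ey[1]),"origin",c-8*n)
print("disc rel",(R["disc"]-c)@np.array([ex,ey,n]).T, [(p-c)@n for p in P],[np.linalg.norm(P[i]-P[i-1]) for i in range(4)])
E
```

```text
dot [526.3 254.7 217.4] [0.1, 0.1]
tip [524.9 251.5  35.4] [0.7, 0.7]
bFR [484.5 224.3  15.3] [0.2, 0.2]
bFL [498.1 298.7  16.2] [0.2, 0.2]
bBR [573.1 208.5  14.4] [0.1, 0.1]
prongR [489.2 243.4 128. ] [0.4, 0.4]
FL+ [ 617.8 -148.4  113.7] [0.1, 0.1]
FR [ 600.1 -218.3  113. ] [0.1, 0.1]
NR [ 537.6 -202.3   76.7] [0.3, 0.3]
NL [ 555.6 -133.2   77.1] [0.5, 0.5]
disc [ 574.  -174.4  101.9] [0.0, 0.0]
axis [  1.4   3.2 182. ] 182.0604911574652
bFR bFL 75.64327816274917 -1.7511480526781882
bBR bFR 90.04329634068378 -0.1766374870315568
centre [ 577.8 -175.5   95.1] ex [ 0.8 -0.2  0.5] ey [0.2 1.  0. ] n [-0.5  0.1  0.9] dot 0.0082715866862853 tilt 0.5156365792451929 yaw ey -0.25068411860324835 origin [ 581.6 -176.5   88.2]
disc rel [-0.1  0.2  7.8] [np.float64(0.1281798013682978), np.float64(-0.12817980136840196), np.float64(0.12817980136832902), np.float64(-0.12817980136837387)] [np.float64(73.68195778685019), np.float64(72.11635800246457), np.float64(74.02800704139536), np.float64(71.3867546473174)]
```

The arm keeps its tool vertical, so I'll tilt the probe in the grip. I lift it, lean its shaft against the slot wall so it pivots between the pads, then spin it to face the plate. First move: go above the probe with the finger line along the slot.

```bash
cat > go.py <<'E'
import sys,numpy as np
from scipy.spatial.transform import Rotation as Ro
from station import status
# target x y z (mm), yaw of tool y (deg)
def main(x,y,z,yaw):
    s=status.sense();R=Ro.from_rotvec(s["tool_rot"]).as_matrix()
    cur=np.degrees(np.arctan2(R[1,1],R[0,1]));d=R.T@(np.array([x,y,z])-s["eef_pos"])/1000
    print("t",round(s["clock"],2),"pos",np.round(s["eef_pos"],1),"yaw",round(cur,1),"delta",d.round(4),"spin",round(float(-np.radians((yaw-cur+180)%360-180)),4),"F",np.round(s["contact_force"],1),"gap",round(s["finger_gap"],1))
main(*map(float,sys.argv[1:5]))
E
python3 go.py 525.5 253 260 -10.2
```

```text
t 1.1 pos [213.1 507.  231.3] yaw 67.2 delta [-0.3864 -0.1132 -0.0287] spin 1.351 F [ 0.5 -0.8 -0.3] gap 85.6
```

```bash
python3 -m jog '[{"delta_pos":[-0.04,-0.012,-0.0287],"spin":0.18,"claw":0.085},{"delta_pos":[-0.1,-0.03,-0.0287],"spin":0.36,"claw":0.085},{"delta_pos":[-0.16,-0.047,-0.0287],"spin":0.54,"claw":0.085},{"delta_pos":[-0.22,-0.064,-0.0287],"spin":0.72,"claw":0.085},{"delta_pos":[-0.28,-0.082,-0.0287],"spin":0.9,"claw":0.085}]' 20; python3 go.py 525.5 253 260 -10.2
```

```text
clock: 1.72
eef_pos: [440.7, 321.7, 260.2]
tool_rot: [1.906, 2.497, 0.001]
contact_force: [0.2, 1.8, 0.2]
finger_gap: 85.2
gripper_force: 0.0
t 1.73 pos [440.7 321.7 260.2] yaw 15.3 delta [-0.0886  0.0637  0.0002] spin 0.4452 F [0.2 1.8 0.2] gap 85.2
```

```bash
python3 -m jog '[{"delta_pos":[-0.045,0.032,0],"spin":0.18,"claw":0.085},{"delta_pos":[-0.0886,0.0637,0],"spin":0.36,"claw":0.085},{"delta_pos":[-0.0886,0.0637,0],"spin":0.445,"claw":0.085},{"delta_pos":[-0.0886,0.0637,0],"spin":0.445,"claw":0.085},{"delta_pos":[-0.0886,0.0637,0],"spin":0.445,"claw":0.085}]'; python3 - <<'E'
import cv2,numpy as np
from geo import *
from tile import tile
f=cams();a=f["scene"]["frame"][:,:,::-1];b=f["top"]["frame"][:,:,::-1]
cv2.imwrite("pics/d1.png",np.hstack([tile(a,170,70,110,110,4),tile(b,140,170,80,110,4)]))
E
python3 go.py 525.5 253 161 -10.2
```

```text
clock: 2.35
eef_pos: [524.2, 255.3, 260.1]
tool_rot: [2.401, 2.026, 0.0]
contact_force: [-0.4, -0.0, 0.5]
finger_gap: 84.9
gripper_force: 0.0
t 2.45 pos [524.1 255.5 260.2] yaw -9.7 delta [-0.0022  0.0018  0.0992] spin 0.0084 F [0.1 0.7 0.1] gap 84.8
```

View pics/d1.png

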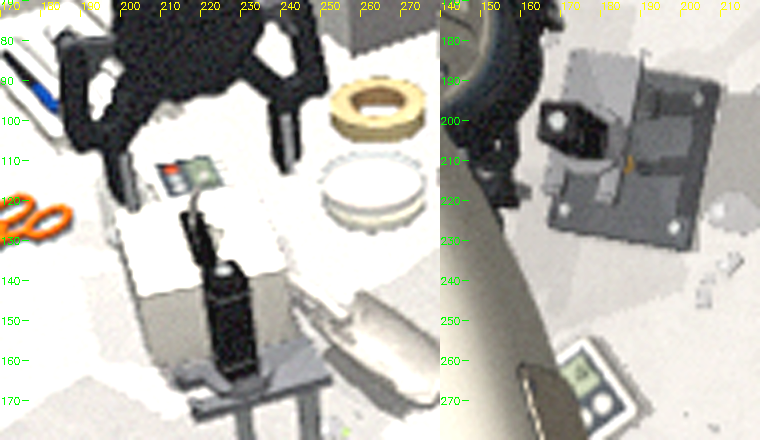

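The open fingers stand around the handle line in the scene view (fingertips at about (202,122) and (240,112)). I'll check this against the projected TCP before descending.

```bash
cat >> geo.py <<'E'
def proj(f,p):
    T=np.array(f["T"]);q=T[:3,:3].T@(np.asarray(p,float)-T[:3,3]);fl=210/np.tan(np.radians(f["fov_y"]/2))
    return (q[:2]/q[2]*fl+[f["cx"],f["cy"]]).round(1)
E
python3 - <<'E'
from geo import *
f=cams();u=np.array([.984,-.17,0])
for n in f: print(n,[proj(f[n],np.array([524,255.4,260])+k*u) for k in(-48,0,48)],proj(f[n],[525.5,253,215]))
E
```

```text
scene [array([202.4, 127. ]), array([222.4, 121.9]), array([241.9, 117. ])] [225.7 138.4]
top [array([159.6, 219.2]), array([163.9, 197.4]), array([168.1, 176. ])] [170. 200.]
```

```bash
python3 -m jog '[{"delta_pos":[-0.0022,0.0018,0.025],"spin":0.008,"claw":0.085},{"delta_pos":[-0.0022,0.0018,0.05],"spin":0.008,"claw":0.085},{"delta_pos":[-0.0022,0.0018,0.075],"spin":0.008,"claw":0.085},{"delta_pos":[-0.0022,0.0018,0.0985],"spin":0.008,"claw":0.085},{"delta_pos":[-0.0022,0.0018,0.0985],"spin":0.008,"claw":0.085}]'; python3 -m jog '[{"delta_pos":[0,0,0],"spin":0,"claw":0.06},{"delta_pos":[0,0,0],"spin":0,"claw":0.04},{"delta_pos":[0,0,0],"spin":0,"claw":0.02},{"delta_pos":[0,0,0],"spin":0,"claw":0.015},{"delta_pos":[0,0,0],"spin":0,"claw":0.01}]' 20;python3 go.py 525.5 253 161 -10.2
```

```text
clock: 3.18
eef_pos: [524.8, 252.5, 160.2]
tool_rot: [-2.41, -2.013, 0.004]
contact_force: [-0.1, 0.2, 0.3]
finger_gap: 85.0
gripper_force: 0.0
clock: 3.8
eef_pos: [526.2, 252.6, 162.1]
tool_rot: [2.412, 2.013, 0.002]
contact_force: [-1.0, 0.5, 5.0]
finger_gap: 25.5
gripper_force: 19.5
t 3.8 pos [526.2 252.6 162.1] yaw -10.3 delta [ 0.0003 -0.0007  0.0011] spin -0.0019 F [-1.   0.5  5. ] gap 25.5
```

```bash
python3 -m jog '[{"delta_pos":[0,0,-0.01],"spin":0,"claw":0.01},{"delta_pos":[0,0,-0.025],"spin":0,"claw":0.01},{"delta_pos":[0,0,-0.045],"spin":0,"claw":0.01},{"delta_pos":[0,0,-0.065],"spin":0,"claw":0.01},{"delta_pos":[0,0,-0.065],"spin":0,"claw":0.01}]' 20
python3 -m jog '[{"delta_pos":[0.004,0,0],"spin":0,"claw":0.01},{"delta_pos":[0.01,0,-0.003],"spin":0,"claw":0.01},{"delta_pos":[0.018,0,-0.006],"spin":0,"claw":0.01},{"delta_pos":[0.026,0,-0.008],"spin":0,"claw":0.01},{"delta_pos":[0.034,0,-0.01],"spin":0,"claw":0.01}]' 20
python3 - <<'E'
import cv2,numpy as np
from geo import *
from tile import tile
f=cams();a=f["scene"]["frame"][:,:,::-1];b=f["top"]["frame"][:,:,::-1]
cv2.imwrite("pics/e1.png",np.hstack([tile(a,190,90,80,110,5),tile(b,140,170,75,110,5)]))
E
```

```text
clock: 4.42
eef_pos: [526.7, 252.7, 228.4]
tool_rot: [2.411, 2.012, 0.005]
contact_force: [0.7, 0.8, -2.1]
finger_gap: 23.8
gripper_force: 20.8
clock: 5.05
eef_pos: [532.1, 286.5, 236.4]
tool_rot: [2.412, 2.013, -0.001]
contact_force: [-1.4, -3.5, -2.4]
finger_gap: 23.7
gripper_force: 19.7
```

View pics/e1.png

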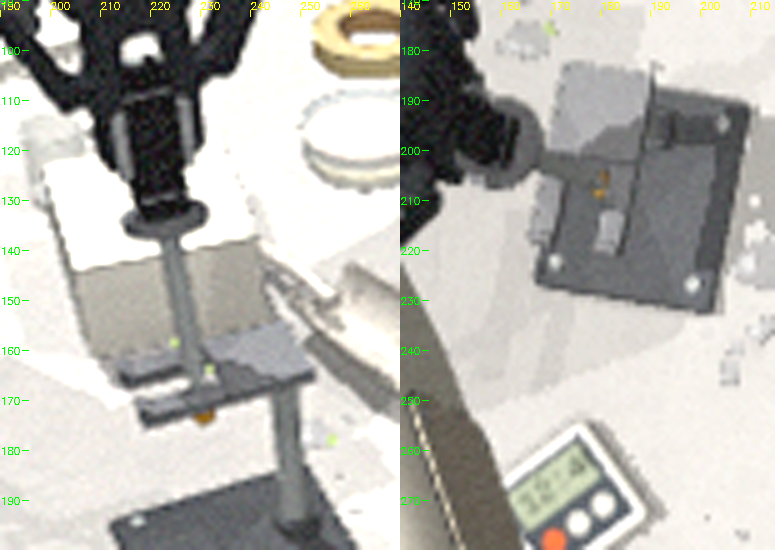

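The probe pivots in the pads as planned: flange at (221,134), tip at (230,173), shaft leaning on the slot wall. I'll carry on to about 0.52 rad.

```bash
python3 -m jog '[{"delta_pos":[0.009,0,-0.002],"spin":0,"claw":0.01},{"delta_pos":[0.018,0,-0.004],"spin":0,"claw":0.01},{"delta_pos":[0.027,0,-0.006],"spin":0,"claw":0.01},{"delta_pos":[0.035,0,-0.008],"spin":0,"claw":0.01},{"delta_pos":[0.043,0,-0.01],"spin":0,"claw":0.01}]' 20
python3 -m jog '[{"delta_pos":[0.001,0,0],"spin":0,"claw":0.01},{"delta_pos":[0,0,0],"spin":0,"claw":0.01},{"delta_pos":[-0.003,0,-0.015],"spin":0,"claw":0.01},{"delta_pos":[-0.003,0,-0.06],"spin":0,"claw":0.01},{"delta_pos":[-0.003,0,-0.09],"spin":0,"claw":0.01}]' 60
python3 go.py 560 -100 320 75.6
```

```text
clock: 5.78
eef_pos: [539.8, 328.7, 246.5]
tool_rot: [2.412, 2.013, -0.0]
contact_force: [-0.8, -2.0, -3.4]
finger_gap: 23.9
gripper_force: 19.8
clock: 6.4
eef_pos: [539.2, 325.3, 339.7]
tool_rot: [2.412, 2.013, 0.005]
contact_force: [-0.2, 0.3, -1.8]
finger_gap: 23.2
gripper_force: 62.4
t 6.4 pos [539.2 325.3 339.7] yaw -10.3 delta [-0.4147  0.0966  0.0189] spin -1.4996 F [-0.2  0.3 -1.8] gap 23.2
```

```bash
python3 -m jog '[{"delta_pos":[-0.037,-0.01,0],"spin":-0.18,"claw":0.01},{"delta_pos":[-0.075,-0.019,0],"spin":-0.36,"claw":0.01},{"delta_pos":[-0.112,-0.028,0],"spin":-0.54,"claw":0.01},{"delta_pos":[-0.149,-0.037,0],"spin":-0.72,"claw":0.01},{"delta_pos":[-0.186,-0.047,0],"spin":-0.9,"claw":0.01}]' 60
python3 go.py 520 -100 320 75.6
```

```text
clock: 7.02
eef_pos: [459.1, 149.7, 337.8]
tool_rot: [1.288, 2.864, 0.003]
contact_force: [1.6, -0.5, -1.5]
finger_gap: 23.2
gripper_force: 62.5
t 7.03 pos [459.1 149.7 337.8] yaw 41.6 delta [-0.2272 -0.1202  0.0176] spin -0.5936 F [ 1.6 -0.5 -1.5] gap 23.2
```

```bash
python3 -m jog '[{"delta_pos":[-0.045,-0.024,0.003],"spin":-0.12,"claw":0.01},{"delta_pos":[-0.09,-0.048,0.006],"spin":-0.24,"claw":0.01},{"delta_pos":[-0.136,-0.072,0.01],"spin":-0.36,"claw":0.01},{"delta_pos":[-0.182,-0.096,0.015],"spin":-0.48,"claw":0.01},{"delta_pos":[-0.2272,-0.12,0.0176],"spin":-0.594,"claw":0.01}]' 60
python3 -m jog '[{"delta_pos":[0,0,0],"spin":0,"claw":0.01},{"delta_pos":[0,0,0],"spin":0,"claw":0.01},{"delta_pos":[0,0,0],"spin":0,"claw":0.01},{"delta_pos":[0,0,0],"spin":0,"claw":0.01},{"delta_pos":[0,0,0],"spin":0,"claw":0.01}]' 60
python3 go.py 520 -100 320 75.6
python3 - <<'E'
import cv2,numpy as np
from geo import *
from tile import tile
f=cams();a=f["scene"]["frame"][:,:,::-1];b=f["top"]["frame"][:,:,::-1]
from station import status
s=status.sense();e=np.array(s["eef_pos"])
n=np.array([-0.478,.122,.87]);g=e+[0,0,18.7];tip=g-155*n
for k in f: print(k,"tip exp",proj(f[k],tip),"grip",proj(f[k],g))
p=proj(f["scene"],tip-0);q=proj(f["top"],tip)
x,y=int(p[0])-55,int(p[1])-75;cv2.imwrite("pics/f1.png",np.hstack([tile(a,x,y,80,115,5),tile(b,int(q[0])-40,int(q[1])-40,78,115,5)]))
E
```

```text
clock: 7.65
eef_pos: [519.5, -101.0, 320.1]
tool_rot: [0.397, 3.114, 0.001]
contact_force: [0.3, 1.1, -2.6]
finger_gap: 23.5
gripper_force: 62.4
clock: 8.28
eef_pos: [519.2, -98.6, 319.2]
tool_rot: [0.401, 3.116, -0.0]
contact_force: [-0.8, 0.5, -1.8]
finger_gap: 23.2
gripper_force: 62.4
t 8.28 pos [519.2 -98.6 319.2] yaw 75.3 delta [-0.0011 -0.0012 -0.0008] spin -0.0045 F [-0.8  0.5 -1.8] gap 23.2
scene tip exp [349.6 223. ] grip [316.5 179.1]
top tip exp [331.6 169.5] grip [332.6 190.6]
```

View pics/f1.png

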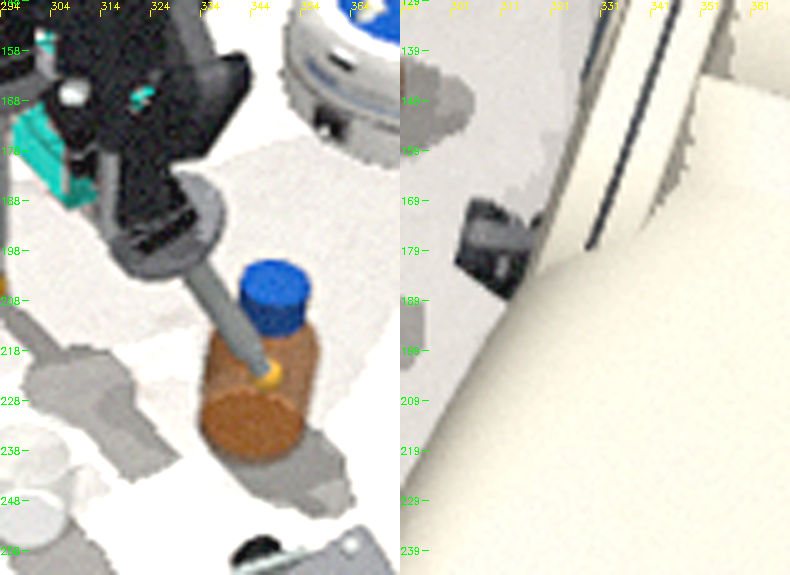

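The scene view shows the tip end at about (348.3,223.8) and the handle-end dot at about (308.5,166.4), both close to prediction. The arm hides the top view. I'll fit tilt and offset from the scene view alone.

```bash
python3 - <<'E'
from geo import *
from station import status
from scipy.optimize import least_squares
f=imaging.snapshot("scene");e=np.array(status.sense()["eef_pos"]);g=e+[0,0,18.7]
ty=np.radians(75.3);a=ty+np.pi/2
h=np.array([np.cos(a),np.sin(a),0])  # lean direction
ax=lambda t:np.sin(t)*h+np.cos(t)*np.array([0,0,1])
P=[((272.+.5)/5-.5+294,(379.5)/5-.5+148),((73.5)/5-.5+294,93.5/5-.5+148)]
def r(v):
    t,z,o=v
    c=g+o*np.cross(ax(t),[np.cos(ty),np.sin(ty),0])
    return np.r_[proj(f,c-z*ax(t))-P[0],proj(f,c+(190-z)*ax(t))-P[1],(z-155)/10,o/10]
s=least_squares(r,[.5,155,0],diff_step=1e-2);print(s.x,s.fun)
for t in(.4,.45,.5,.55,.6):print(t,proj(f,g-155*ax(t)),proj(f,g+35*ax(t)))
print(P)
E
```

```text
[  0.49397769 153.76792187   0.        ] [ 0.1         0.4        -0.6         0.1        -0.12320781  0.        ]
0.4 [341.8 228.1] [309.6 165.7]
0.45 [345.3 226. ] [308.7 166.3]
0.5 [348.7 223.9] [307.8 166.9]
0.55 [352.  221.6] [306.9 167.5]
0.6 [355.3 219.3] [306.  168.2]
[(348.0, 223.4), (308.2, 166.2)]
```

```bash
cat > feel.py <<'E'
import numpy as np
from station import status,imaging
L=[];P=[]
for i in range(8):
    imaging.snapshot("scene");s=status.sense();L.append(s["contact_force"]);P.append(s["eef_pos"])
L=np.array(L);n=np.array([-0.477,.122,.87])
print("t",round(s["clock"],2),"F",L.mean(0).round(2),"Fn",(L@n).mean().round(2),"+-",(L@n).std().round(2),"pos",np.mean(P,0).round(2))
E
python3 go.py 490.9 -153 240.7 75.6
```

```text
t 8.43 pos [519.3 -98.9 318.9] yaw 75.3 delta [ 0.0137 -0.0595  0.0782] spin -0.005 F [-0.3 -1.4 -1.8] gap 23.5
```

```bash
python3 -m jog '[{"delta_pos":[0.007,-0.03,0.02],"spin":-0.005,"claw":0.01},{"delta_pos":[0.0137,-0.0595,0.04],"spin":-0.005,"claw":0.01},{"delta_pos":[0.0137,-0.0595,0.06],"spin":-0.005,"claw":0.01},{"delta_pos":[0.0137,-0.0595,0.0782],"spin":-0.005,"claw":0.01},{"delta_pos":[0.0137,-0.0595,0.0782],"spin":-0.005,"claw":0.01}]' 80
python3 - <<'E'
import cv2,numpy as np
from geo import *
from tile import tile
f=cams();a=f["scene"]["frame"][:,:,::-1];b=f["top"]["frame"][:,:,::-1]
cv2.imwrite("pics/g1.png",np.hstack([tile(a,310,215,85,95,5),tile(b,315,150,70,95,5)]))
print([proj(f[k],[574,-174.4,101.9]) for k in f],[proj(f[k],[562,-171.3,124]) for k in f])
E
python3 feel.py; python3 go.py 490.9 -153 240.7 75.6
```

```text
clock: 9.05
eef_pos: [490.3, -153.1, 239.7]
tool_rot: [-0.395, -3.114, -0.001]
contact_force: [0.3, -0.0, -1.7]
finger_gap: 22.9
gripper_force: 79.8
[array([355.6, 278.2]), array([348.7, 185.7])] [array([351.2, 273.4]), array([349.2, 188.8])]
t 9.55 F [-0.01  0.07 -2.01] Fn -1.74 +- 0.44 pos [ 491.16 -153.36  241.3 ]
t 9.55 pos [ 491.  -153.3  240.9] yaw 75.6 delta [0.0001 0.0003 0.0002] spin -0.0004 F [-0.2  0.1 -1.8] gap 22.8
```

View pics/g1.png

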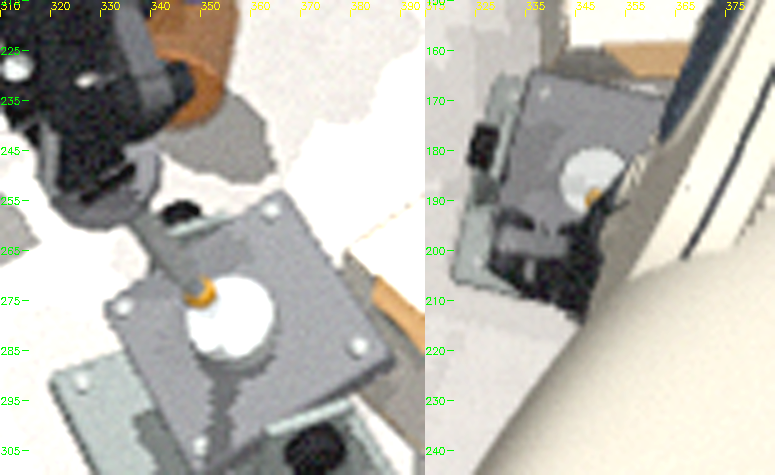

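```bash
python3 -m jog '[{"delta_pos":[-0.002,0,0.0035],"spin":0,"claw":0.01},{"delta_pos":[-0.004,0,0.007],"spin":0,"claw":0.01},{"delta_pos":[-0.006,0,0.0105],"spin":0,"claw":0.01},{"delta_pos":[-0.008,0,0.014],"spin":0,"claw":0.01},{"delta_pos":[-0.0089,0,0.0157],"spin":0,"claw":0.01}]' 80;python3 feel.py
python3 -m jog '[{"delta_pos":[-0.0003,0,0.0005],"spin":0,"claw":0.01},{"delta_pos":[-0.0006,0,0.001],"spin":0,"claw":0.01},{"delta_pos":[-0.0008,0,0.0014],"spin":0,"claw":0.01},{"delta_pos":[-0.001,0,0.0017],"spin":0,"claw":0.01},{"delta_pos":[-0.001,0,0.0017],"spin":0,"claw":0.01}]';python3 feel.py
```

```text
clock: 10.18
eef_pos: [499.6, -155.6, 224.6]
tool_rot: [-0.394, -3.116, -0.0]
contact_force: [0.7, -0.3, -1.4]
finger_gap: 23.5
gripper_force: 79.8
t 10.57 F [ 0.28 -0.17 -1.63] Fn -1.57 +- 0.5 pos [ 499.52 -155.54  224.95]
clock: 11.2
eef_pos: [500.5, -155.8, 223.2]
tool_rot: [-0.394, -3.117, -0.0]
contact_force: [-0.4, -0.5, -2.0]
finger_gap: 22.8
gripper_force: 79.8
t 11.6 F [ 0.05  0.06 -1.66] Fn -1.46 +- 0.28 pos [ 500.48 -155.79  223.28]
```

```bash
for i in 1; do python3 -m jog '[{"delta_pos":[-0.0003,0,0.0005],"spin":0,"claw":0.01},{"delta_pos":[-0.0006,0,0.001],"spin":0,"claw":0.01},{"delta_pos":[-0.0008,0,0.0014],"spin":0,"claw":0.01},{"delta_pos":[-0.001,0,0.0017],"spin":0,"claw":0.01},{"delta_pos":[-0.001,0,0.0017],"spin":0,"claw":0.01}]' >/dev/null;python3 feel.py; done
python3 -m jog '[{"delta_pos":[-0.0003,0,0.0005],"spin":0,"claw":0.01},{"delta_pos":[-0.0006,0,0.001],"spin":0,"claw":0.01},{"delta_pos":[-0.0008,0,0.0014],"spin":0,"claw":0.01},{"delta_pos":[-0.001,0,0.0017],"spin":0,"claw":0.01},{"delta_pos":[-0.001,0,0.0017],"spin":0,"claw":0.01}]' >/dev/null;python3 feel.py
```

```text
t 12.62 F [-0.8   0.18 -0.47] Fn -0.0 +- 0.36 pos [ 501.41 -156.03  221.63]
t 13.65 F [-2.06  0.42  1.1 ] Fn 2.0 +- 0.33 pos [ 502.39 -156.28  219.9 ]
```

```bash
python3 -m jog '[{"delta_pos":[-0.0003,0,0.0005],"spin":0,"claw":0.01},{"delta_pos":[-0.0006,0,0.001],"spin":0,"claw":0.01},{"delta_pos":[-0.0007,0,0.0013],"spin":0,"claw":0.01},{"delta_pos":[-0.0007,0,0.0013],"spin":0,"claw":0.01},{"delta_pos":[-0.0007,0,0.0013],"spin":0,"claw":0.01}]' >/dev/null;python3 feel.py
python3 -m jog '[{"delta_pos":[0,0,0],"spin":0,"claw":0.01},{"delta_pos":[0,0,0],"spin":0,"claw":0.01},{"delta_pos":[0,0,0],"spin":0,"claw":0.01},{"delta_pos":[0,0,0],"spin":0,"claw":0.01},{"delta_pos":[0,0,0],"spin":0,"claw":0.01}]' >/dev/null;python3 -m jog '[{"delta_pos":[0,0,0],"spin":0,"claw":0.01},{"delta_pos":[0,0,0],"spin":0,"claw":0.01},{"delta_pos":[0,0,0],"spin":0,"claw":0.01},{"delta_pos":[0,0,0],"spin":0,"claw":0.01},{"delta_pos":[0,0,0],"spin":0,"claw":0.01}]' >/dev/null;python3 feel.py;
python3 - <<'E'
import cv2,numpy as np
from geo import *
from tile import tile
f=cams();a=f["scene"]["frame"][:,:,::-1];b=f["top"]["frame"][:,:,::-1]
cv2.imwrite("pics/h1.png",np.hstack([tile(a,310,215,85,95,5),tile(b,315,150,70,95,5)]))
E
```

```text
t 14.68 F [-2.65  0.77  2.31] Fn 3.37 +- 0.44 pos [ 503.09 -156.46  218.6 ]
t 16.32 F [-2.63  0.75  2.47] Fn 3.5 +- 0.51 pos [ 503.09 -156.47  218.58]
```

View pics/h1.png

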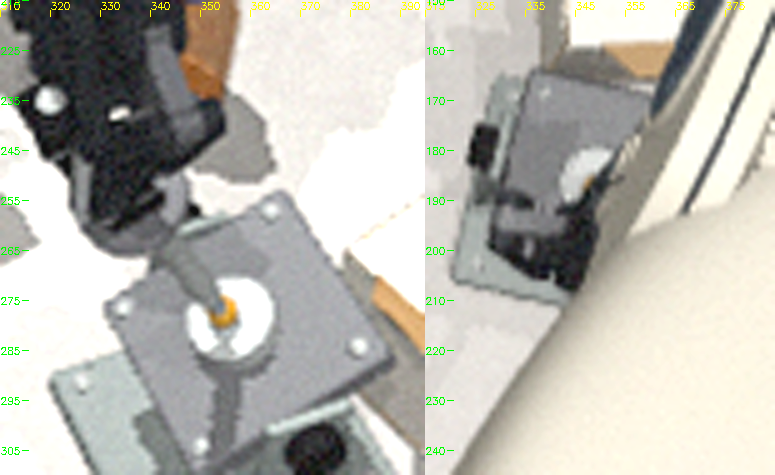

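Contact reads about 5.0 N net: raw 3.4–3.5 N, plus the roughly 1.5 N tare. The tip sits at (354.6,278), on the disc centre (355.6,278), and held still for over 2 s. Retracting square, then back to the fork.

```bash
python3 -m jog '[{"delta_pos":[0.002,0,-0.0035],"spin":0,"claw":0.01},{"delta_pos":[0.006,0,-0.0105],"spin":0,"claw":0.01},{"delta_pos":[0.015,0,-0.026],"spin":0,"claw":0.01},{"delta_pos":[0.02,0,-0.06],"spin":0,"claw":0.01},{"delta_pos":[0.02,0,-0.115],"spin":0,"claw":0.01}]' 80; python3 go.py 460 80 338 45
```

```text
clock: 17.05
eef_pos: [482.4, -151.0, 334.8]
tool_rot: [-0.394, -3.115, -0.001]
contact_force: [0.7, 0.9, -2.0]
finger_gap: 23.3
gripper_force: 79.9
t 17.05 pos [ 482.4 -151.   334.8] yaw 75.6 delta [ 0.0793  0.2181 -0.0029] spin 0.5335 F [ 0.7  0.9 -2. ] gap 23.3
```

```bash
python3 -m jog '[{"delta_pos":[0.016,0.044,-0.003],"spin":0.1,"claw":0.01},{"delta_pos":[0.032,0.088,-0.003],"spin":0.2,"claw":0.01},{"delta_pos":[0.048,0.132,-0.003],"spin":0.31,"claw":0.01},{"delta_pos":[0.064,0.175,-0.003],"spin":0.42,"claw":0.01},{"delta_pos":[0.0793,0.218,-0.003],"spin":0.5335,"claw":0.01}]' 80; python3 go.py 539.1 323.5 335 -10.3
```

```text
clock: 17.68
eef_pos: [460.4, 80.8, 337.8]
tool_rot: [1.207, 2.899, 0.001]
contact_force: [0.6, -0.4, -1.9]
finger_gap: 23.2
gripper_force: 79.9
t 17.68 pos [460.4  80.8 337.8] yaw 44.8 delta [0.1168 0.2269 0.0029] spin 0.9614 F [ 0.6 -0.4 -1.9] gap 23.2
```

```bash
python3 -m jog '[{"delta_pos":[0.024,0.046,0.003],"spin":0.18,"claw":0.01},{"delta_pos":[0.047,0.09,0.003],"spin":0.36,"claw":0.01},{"delta_pos":[0.07,0.136,0.003],"spin":0.54,"claw":0.01},{"delta_pos":[0.094,0.182,0.003],"spin":0.72,"claw":0.01},{"delta_pos":[0.1168,0.2269,0.003],"spin":0.9,"claw":0.01}]' 80; python3 -m jog '[{"delta_pos":[0,0,0],"spin":0.06,"claw":0.01},{"delta_pos":[0,0,0],"spin":0.06,"claw":0.01},{"delta_pos":[0,0,0],"spin":0.06,"claw":0.01},{"delta_pos":[0,0,0],"spin":0.06,"claw":0.01},{"delta_pos":[0,0,0],"spin":0.06,"claw":0.01}]' 80;python3 go.py 539.1 323.5 268 -10.3
```

```text
clock: 18.3
eef_pos: [538.9, 324.0, 334.8]
tool_rot: [2.351, 2.084, 0.002]
contact_force: [2.5, -0.2, -2.1]
finger_gap: 23.2
gripper_force: 79.9
clock: 18.92
eef_pos: [539.0, 322.0, 334.0]
tool_rot: [2.407, 2.019, 0.001]
contact_force: [0.2, 0.2, -2.0]
finger_gap: 23.0
gripper_force: 79.8
t 18.93 pos [539. 322. 334.] yaw -10.0 delta [ 0.0015 -0.0002  0.066 ] spin 0.005 F [ 0.2  0.2 -2. ] gap 23.0
```

```bash
python3 -m jog '[{"delta_pos":[0.0015,0,0.02],"spin":0.005,"claw":0.01},{"delta_pos":[0.0015,0,0.04],"spin":0.005,"claw":0.01},{"delta_pos":[0.0015,0,0.06],"spin":0.005,"claw":0.01},{"delta_pos":[0.0015,0,0.066],"spin":0.005,"claw":0.01},{"delta_pos":[0.0015,0,0.066],"spin":0.005,"claw":0.01}]' 80
cat > brass.py <<'E'
import cv2
from geo import *
from station import status
f=cams();e=np.array(status.sense()["eef_pos"])
for k,(x0,y0,x1,y1) in {"scene":(200,130,260,205),"top":(160,180,205,230)}.items():
    c=f[k]["frame"][y0:y1,x0:x1].copy();h=cv2.cvtColor(c,cv2.COLOR_RGB2HSV)
    m=(h[...,0]>10)&(h[...,0]<28)&(h[...,1]>110)&(h[...,2]>70)
    v,u=np.nonzero(m);print(k,len(u),(u.mean()+x0,v.mean()+y0) if len(u) else None)
g=e+[0,0,18.7];a=np.radians(79.8)
ax=lambda t:np.array([np.sin(t)*np.cos(a),np.sin(t)*np.sin(a),np.cos(t)])
for t in(0,.1,.3,.45,.5,.55):print(t,[(proj(f[k],g-(155-3)*ax(t))).tolist() for k in f],(g-155*ax(t)).round(1))
E
python3 brass.py
```

```text
clock: 19.55
eef_pos: [539.3, 323.8, 267.8]
tool_rot: [-2.412, -2.013, 0.0]
contact_force: [-0.3, 0.2, -1.6]
finger_gap: 23.1
gripper_force: 80.0
scene 15 (np.float64(228.6), np.float64(158.4))
top 15 (np.float64(176.13333333333333), np.float64(203.46666666666667))
0 [[220.8, 149.0], [149.2, 200.0]] [539.6 324.  132.2]
0.1 [[222.6, 151.9], [155.1, 200.9]] [536.9 308.7 133. ]
0.3 [[225.9, 156.4], [166.4, 202.5]] [531.5 278.9 139.2]
0.45 [[228.3, 158.4], [174.1, 203.3]] [527.7 257.6 147.7]
0.5 [[229.0, 158.8], [176.5, 203.6]] [526.4 250.8 151.2]
0.55 [[229.7, 159.1], [178.8, 203.8]] [525.2 244.2 155.1]
```

```bash
python3 -m jog '[{"delta_pos":[-0.004,0,0.01],"spin":0,"claw":0.01},{"delta_pos":[-0.004,0,0.022],"spin":0,"claw":0.01},{"delta_pos":[-0.01,0,0.024],"spin":0,"claw":0.01},{"delta_pos":[-0.018,0,0.026],"spin":0,"claw":0.01},{"delta_pos":[-0.026,0,0.028],"spin":0,"claw":0.01}]' 20
python3 -m jog '[{"delta_pos":[-0.009,0,0.002],"spin":0,"claw":0.01},{"delta_pos":[-0.018,0,0.004],"spin":0,"claw":0.01},{"delta_pos":[-0.027,0,0.006],"spin":0,"claw":0.01},{"delta_pos":[-0.036,0,0.008],"spin":0,"claw":0.01},{"delta_pos":[-0.043,0,0.01],"spin":0,"claw":0.01}]' 20
python3 brass.py;python3 go.py 525.7 248.8 226 -10.3
```

```text
clock: 20.27
eef_pos: [534.7, 298.9, 239.4]
tool_rot: [-2.41, -2.013, -0.002]
contact_force: [-0.3, 6.0, -1.2]
finger_gap: 22.9
gripper_force: 80.4
clock: 20.9
eef_pos: [527.2, 256.5, 230.1]
tool_rot: [-2.41, -2.013, -0.004]
contact_force: [1.3, 3.3, 1.3]
finger_gap: 23.2
gripper_force: 81.4
scene 9 (np.float64(231.66666666666666), np.float64(176.33333333333334))
top 0 None
0 [[230.7, 175.6], [180.0, 206.8]] [527.1 256.3  93.4]
0.1 [[232.6, 178.8], [185.8, 207.7]] [524.4 241.   94.2]
0.3 [[236.3, 184.0], [196.9, 209.3]] [519.  211.2 100.3]
0.45 [[238.8, 186.6], [204.6, 210.2]] [515.2 189.9 108.8]
0.5 [[239.7, 187.2], [207.0, 210.4]] [514.  183.1 112.4]
0.55 [[240.4, 187.7], [209.3, 210.6]] [512.8 176.5 116.2]
t 21.0 pos [527.1 256.3 229.7] yaw -10.3 delta [-0.0076 -0.0001  0.0037] spin 0.0001 F [ 2.3  5.6 -3.5] gap 23.0
```

```bash
python3 -m jog '[{"delta_pos":[-0.003,0,0.001],"spin":0,"claw":0.01},{"delta_pos":[-0.006,0,0.002],"spin":0,"claw":0.01},{"delta_pos":[-0.0085,0,0.0037],"spin":0,"claw":0.01},{"delta_pos":[-0.0085,0,0.0037],"spin":0,"claw":0.01},{"delta_pos":[-0.004,0,0.0037],"spin":0,"claw":0.01}]' 20
python3 -m jog '[{"delta_pos":[0,0,0],"spin":0,"claw":0.01},{"delta_pos":[0,0,0],"spin":0,"claw":0.01},{"delta_pos":[0,0,0],"spin":0,"claw":0.01},{"delta_pos":[0,0,0],"spin":0,"claw":0.01},{"delta_pos":[0,0,0],"spin":0,"claw":0.01}]' 20
python3 brass.py;python3 feel.py;python3 go.py 526.3 252.6 166 -10.3
```

```text
clock: 21.62
eef_pos: [526.2, 251.7, 225.9]
tool_rot: [2.412, 2.013, -0.001]
contact_force: [0.7, -0.9, -2.3]
finger_gap: 23.1
gripper_force: 81.2
clock: 22.25
eef_pos: [526.3, 252.0, 225.9]
tool_rot: [2.412, 2.013, -0.0]
contact_force: [0.5, -0.8, -2.4]
finger_gap: 23.3
gripper_force: 81.2
scene 11 (np.float64(231.36363636363637), np.float64(176.9090909090909))
top 0 None
0 [[231.4, 177.7], [182.0, 207.3]] [526.3 252.1  89.6]
0.1 [[233.3, 180.9], [187.8, 208.2]] [523.6 236.9  90.4]
0.3 [[236.9, 186.2], [198.8, 209.8]] [518.2 207.   96.5]
0.45 [[239.5, 188.8], [206.5, 210.7]] [514.4 185.7 105. ]
0.5 [[240.3, 189.5], [208.9, 210.9]] [513.1 178.9 108.6]
0.55 [[241.1, 189.9], [211.2, 211.1]] [512.  172.3 112.5]
t 22.75 F [-0.13  0.04 -1.62] Fn -1.34 +- 0.57 pos [526.29 252.09 225.88]
t 22.75 pos [526.3 252.1 225.9] yaw -10.3 delta [ 0.0005 -0.0001  0.0599] spin 0.0003 F [-0.3  1.2 -1.5] gap 23.0
```

```bash
python3 -m jog '[{"delta_pos":[0.0005,0,0.02],"spin":0,"claw":0.01},{"delta_pos":[0.0005,0,0.04],"spin":0,"claw":0.01},{"delta_pos":[0.0005,0,0.054],"spin":0,"claw":0.01},{"delta_pos":[0.0005,0,0.06],"spin":0,"claw":0.01},{"delta_pos":[0.0005,0,0.06],"spin":0,"claw":0.01}]' 20
python3 -m jog '[{"delta_pos":[0,0,0.001],"spin":0,"claw":0.01},{"delta_pos":[0,0,0.002],"spin":0,"claw":0.01},{"delta_pos":[0,0,0.003],"spin":0,"claw":0.01},{"delta_pos":[0,0,0.004],"spin":0,"claw":0.01},{"delta_pos":[0,0,0.004],"spin":0,"claw":0.01}]' 20
python3 feel.py;python3 brass.py|head -4
```

```text
clock: 23.38
eef_pos: [526.4, 252.6, 165.9]
tool_rot: [-2.412, -2.013, 0.0]
contact_force: [0.6, 0.5, -1.8]
finger_gap: 23.0
gripper_force: 81.3
clock: 24.0
eef_pos: [526.5, 252.6, 163.2]
tool_rot: [2.411, 2.013, 0.002]
contact_force: [-3.5, -1.3, 7.9]
finger_gap: 23.1
gripper_force: 82.7
t 24.4 F [-2.98 -1.76  8.34] Fn 8.46 +- 0.56 pos [526.54 252.57 163.21]
scene 12 (np.float64(233.41666666666666), np.float64(194.58333333333331))
top 6 (np.float64(187.33333333333334), np.float64(210.5))
0 [[233.7, 195.2], [186.8, 210.5]] [526.6 252.6  26.9]
0.1 [[235.6, 198.5], [192.2, 211.4]] [523.8 237.3  27.7]
```

```bash
python3 -m jog '[{"delta_pos":[0,0,-0.0005],"spin":0,"claw":0.01},{"delta_pos":[0,0,-0.001],"spin":0,"claw":0.025},{"delta_pos":[0,0,-0.001],"spin":0,"claw":0.035},{"delta_pos":[0,0,-0.001],"spin":0,"claw":0.06},{"delta_pos":[0,0,-0.001],"spin":0,"claw":0.08}]'
python3 -m jog '[{"delta_pos":[0,0,0],"spin":0,"claw":0.085},{"delta_pos":[0,0,-0.015],"spin":0,"claw":0.085},{"delta_pos":[0,0,-0.04],"spin":0,"claw":0.085},{"delta_pos":[0,0,-0.08],"spin":0,"claw":0.085},{"delta_pos":[0,0,-0.13],"spin":0,"claw":0.085}]'
python3 - <<'E'
import cv2,numpy as np
from geo import *
from tile import tile
f=cams();a=f["scene"]["frame"][:,:,::-1];b=f["top"]["frame"][:,:,::-1]
cv2.imwrite("pics/z1.png",np.hstack([tile(a,200,110,75,105,5),tile(b,150,170,70,105,5)]))
E
python3 feel.py
```

```text
clock: 25.12
eef_pos: [526.4, 252.6, 162.8]
tool_rot: [-2.412, -2.013, 0.0]
contact_force: [0.9, 0.1, 0.6]
finger_gap: 70.1
gripper_force: 0.0
clock: 25.75
eef_pos: [525.9, 252.5, 294.7]
tool_rot: [-2.411, -2.013, 0.001]
contact_force: [0.9, 0.1, 0.6]
finger_gap: 85.0
gripper_force: 0.0
t 26.25 F [ 0.    0.03 -0.48] Fn -0.41 +- 0.58 pos [526.31 252.56 293.12]
```

View pics/z1.png

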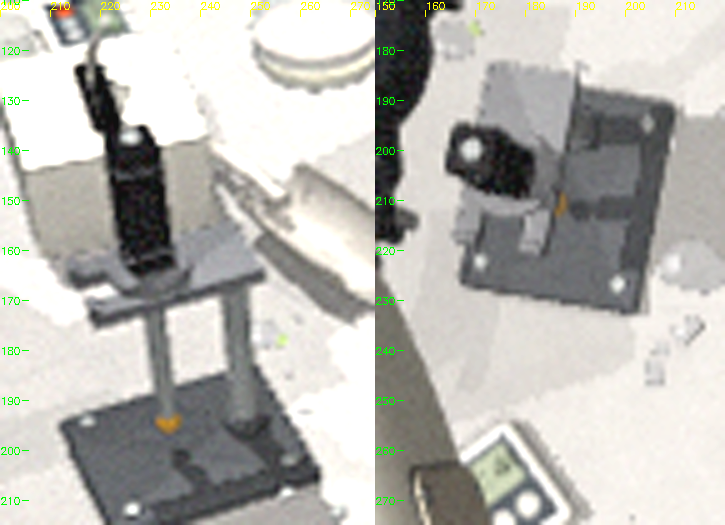

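The probe hangs upright in the fork as at the start: scene dot at (225.5,137), tip at (233,195), same as before. The gripper is clear. Handing in.

```bash
python3 -c "
from station import job
print(job.hand_in())"
```

```text
the job is handed in; nothing more can be done
None
```

I pressed the probe onto the disc at about 5 N and held it still for over 2 s, then hung it back upright in the fork and let go; I handed the job in at about 26 s, with no verdict shown.

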